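# Hold the thread cabinet's door with its hinge knuckles lined up for the pin

### The job

The door of the small thread cabinet is to be hung again: draw the hinge pin up out of the knuckles on the cabinet's front edge, where it is in the way, and put it into the empty tin, which stays upright. Then bring the loose door upright to the cabinet's hinge side, swung right open so that both hinge leaves lie flat side by side, and mesh its knuckles between the cabinet's so that the holes line up for the pin to pass. Finish while still gripping the door, held clear of the table and steady in that position (I shall drop the pin in myself), and do not disturb the oil bottle and the pattern weight.

Things in the scene. Friction and masses are not known exactly. Their poses are not given: they have to be found in the camera images.
- cabinet: Small open-fronted light-wood thread cabinet, fixed. Origin: centre of its underside on the table; z up, open front faces -x, hinge at its +y edge. Carcass 85 (x) x 130 (y) mm, z = 25 to 145 mm, on a dark 25 mm plinth set back 10 mm. Front face at x = -42.5 mm, hinge-side face at y = 65 mm. On the front face a brass hinge leaf 85 mm tall with three fixed knuckles.
- jamb_hole_top (a point): Point on the cabinet's upright hole axis, 118 mm above the table; leaf_hole_top belongs here. Axes as the cabinet's, where it lies at x = -51, y = 65.5 mm. Fixed knuckles: tubes 16 mm across, 11 mm hole, at z = 50 to 65, 85 to 100 and 120 to 135 mm, two 20 mm gaps between them.
- jamb_hole_bottom (a point): Point on the same axis, 67 mm above the table; leaf_hole_bottom belongs here. Each loose knuckle has 2 mm free above and below in its gap. The knuckles go in level, from the +y side, and keep 0.5 mm off the wood face behind them.
- door: The loose door, a light-wood tray 44 (x) x 130 (y) x 120 (z) mm, about 0.35 kg, standing upright in front of the cabinet. Origin: centre of its underside; z up; open inside faces -x, closed panel (dark knob, 12 mm out) faces +x, hinge stile at -y. In place it has the cabinet's yaw, front faces in one plane, underside 25 mm above the table, its -y side 1 mm off the cabinet's side.
- door_grip (a point): Middle of the door's top rail, 105 mm above the door's underside, on its mid-plane (x = y = 0 of the door). The rail is solid wood, 44 mm deep (x) and 34 mm high up to the door's top at 120 mm; grip it from above across x. Axes as the door's.
- leaf_hole_top (a point): Point on the door's upright knuckle hole axis (x = -30.5, y = -65.5 mm of the door) at the top of its upper knuckle, 93 mm above the door's underside. Two brass knuckles, tubes 16 mm across, 11 mm hole, 16 mm high, at z = 42 to 58 and 77 to 93 mm; they stand out 8.5 mm beyond the door's -y side and 16.5 mm beyond its -x face.
- leaf_hole_bottom (a point): Point on the same axis at the bottom of the door's lower knuckle, 42 mm above the door's underside. Axes as the door's.
- hinge_pin: Steel hinge pin, 139 mm long, 50 g, at first standing loosely in the three fixed knuckles, its 16 mm collar resting on the top one. Origin: centre of its lower end (at first 49 mm above the table); z along it to the head. Shank 8 mm across up to 86 mm, collar to 89 mm, round grip 11 mm across to 129 mm, then a 14 mm button. A straight lift of 87 mm frees it.
- pin_grip (a point): Point on the pin's axis 122 mm above its lower end, in its round grip (11 mm across); gripped here from above the fingertips stay above the cabinet's top.
- tin: Loose empty food tin, open at the top, ribbed bare metal, 74 mm across, 88 mm high, 0.25 kg. Origin: centre of its underside; z up.
- tin_in (a point): Centre of the tin's inside floor, 4 mm above the table. The inside is about 68 mm across, the rim 84 mm above this point.
- oil_bottle: Small machine-oil bottle with a spout, 28 x 42 x 140 mm, standing to the right of the cabinet; origin at the centre of its underside. To be left alone.
- weight: Cast pattern weight with a knob, 72 mm across, 52 mm high, standing to the right; origin at the centre of its underside. To be left alone.

How it is judged:
On the way, in this order (a step that is already met when the one before it is completed fails the run):
1. the pin is drawn up and clear of the cabinet's hinge (horizontal distance between hinge_pin and jamb_hole_top above 0.05 m), for 0.1 s.
2. the pin stands in the tin and is let go, the tin upright (horizontal distance between hinge_pin and tin_in below 0.035 m and height (world z) of hinge_pin below 0.05 m and contact force between the fingers and hinge_pin below 0.1 N and angle between tin's own z axis and vertical below 0.2 rad), for 0.2 s.
3. the door is gripped and carried clear of the table (height (world z) of door above 0.015 m and contact force between the fingers and door above 2 N), for 0.2 s.
At the end, for the whole second after the job is handed in: Door gripped (over 2 N), still, underside over 15 mm up; top and bottom of its knuckle holes within 3 mm sideways of the cabinet's hole axis and 3.5 mm in height; open flat within 0.2 rad. Pin let go inside the tin (lower end under 35 mm off its axis, under 50 mm up), tin upright within 0.2 rad (all of step 2 and all of step 3 and horizontal distance between leaf_hole_top and jamb_hole_top below 0.003 m and horizontal distance between leaf_hole_bottom and jamb_hole_bottom below 0.003 m and z of leaf_hole_top in the frame of jamb_hole_top between -0.0035 and 0.0035 m and angle between the x axis of door and the x axis of cabinet, either way round below 0.2 rad and y of door in the frame of cabinet above 0.1 m and linear speed of door below 0.02 m/s); the arm keeps its last pose, push and grip.
It fails at once if the oil bottle or the pattern weight is shifted by more than 30 mm (distance of any of oil_bottle, weight from where it was at the start of the episode above 0.03 m).
It fails at once if the oil bottle or the tin is tipped over (angle between oil_bottle's own z axis and vertical above 0.5 rad or angle between tin's own z axis and vertical above 0.7 rad).
It fails at once if the door is tipped out of upright by more than about 35 degrees (angle between door's own z axis and vertical above 0.6 rad).
It also fails if it takes over 64 s, if anything falls off the work surface, if the arm or the gripper's body presses on something with over 40 N, if the wrist force passes 120 N, or if a joint passes its speed limit or range.

### The arm

A 6-joint arm with a two-finger parallel gripper is mounted at the origin on a cart in front of the work surface, level with it; the furniture and walls round the work are solid. World frame = base frame: x ahead of the robot, y to its left, z up, the work surface at z = 0. Lengths are in m, angles in rad, forces in N, time in s.
With the tool pointing down it reaches from about 0.25 to 0.85 m from the base axis. Payload 12.5 kg.
Tool frame: the origin (TCP) lies midway between the tips of the shut fingers; the grasp point (between the pads) lies 19 mm behind it; z points along the fingers, y is the line along which they close (so a half turn about z gives the same grasp; the last joint's range is limited). The gripper opens to 93 mm and grips with 3 to 60 N. Pads are 15 mm wide; open, the fingers measure 128 mm over their backs; the gripper's body (75 mm by 188 mm) begins 65 mm behind the grasp point.
Start: joints at [-1.21, 0.351, 1.652, -0, 1.139, -0.085], TCP at [0.237, -0.496, 0.219] pointing down, gripper open.
Joint ranges: [-2.75, 2.75], [-0.79, 2.1], [0.01, 2.65], [-1.57, 4.71], [0.07, 3.14], [-2.87, 2.87]. Speed limits (rad/s): [2.22, 2.22, 2.79, 3.14, 3.14, 3.14].

### API

Orientations are given as a unit quaternion [x, y, z, w].
In Python, from workcell import bot gives the robot as it stands.
- The arm moves only by the shell command python3 -m pendant 'ROWS' [OPENING] [FORCE]. ROWS is a JSON object whose one key "moves" holds a list of rows, each an object with "linear": the shift along the tool's x, y, z in mm, a list of three; "yaw": the turn about the tool's z in rad. A call has 1 to 10 rows; each row shifts and turns the commanded pose from where the row before left it, along the tool's axes as they then stand; what a row does not reach is not made up. A row lasts 1/12 s, in which the tool goes at most 41.7 mm and 7.16 degrees, less where a joint would pass 70% of its speed; a pose out of reach is approached as far as the arm can. A call with a gripper value outside its range is refused whole. OPENING is the finger opening in mm, from 0 to 93, set as the call begins (- or left out, the last holds). The fingers move at their own pace and stop on an object; FORCE is the grip in N (left out, the last holds). Time passes only in rows, so rows that do not move let the fingers close. It gives the time, the measured TCP pose, the force, the opening and the grip force at its end, in the units of the state.
- bot.get_obs(): the state, without advancing time (a new reading comes with each control period).
- bot.snapshot(name): name is "side" or "top" or "wrist"; returns a dict with "pixels" (384x512x3 uint8, blue, green, red), "fx", "fy", "cx", "cy" (pixels), "origin" and "rotation" of the camera in the world. Camera axes: x right, y down, z forward; pixel columns grow to the right and rows downward; lengths in m; the calibration is good to about 2 mm. A picture is of the moment at which its call begins. There is no depth.
- bot.hand_in(): hands the job in; it is judged then, once.
The state is a dict: "time": time; "q": joint angles; "joint_vel": joint speeds; "joint_efforts": joint torques, N m; "ee_pos": TCP position; "ee_rot": TCP orientation; "wrist_force": force on the tool from outside, world axes, zero at the start; "ft_torque": the same for the moment, N m; "gripper_width": finger opening in m; "finger_force": force on a finger pad.
Only numpy, scipy, OpenCV 4.12 (cv2) and the standard library are available. Lean on these libraries where they do the work, as an engineer would, in place of code of your own. Each camera call takes 0.05 s, during which the arm holds its last target. There are 200 camera calls.

## Working session

There is one attempt and no reset: what is moved stays moved. The work goes in short steps, Python scripts to look and compute and a shell command to move; the robot and the scene stay as the last step left them, time stands still between calls to the robot, and variables do not carry over. Pictures are saved under pics/ and viewed, at most 10 in all, crops included, and the job is handed in when it is done.

```bash
mkdir -p pics; ls; cat > h.py <<'E'
import numpy as np, cv2, json
from workcell import bot
def snap(n,f):
    s=bot.snapshot(n); np.savez('pics/'+f+'.npz',**{k:np.array(v) for k,v in s.items()}); cv2.imwrite('pics/'+f+'.png',np.array(s['pixels'])); return s
def load(f): return dict(np.load('pics/'+f+'.npz'))
def ray(s,u,v):
    d=np.array(s['rotation'])@np.array([(u-s['cx'])/s['fx'],(v-s['cy'])/s['fy'],1.]); return np.array(s['origin']),d/np.linalg.norm(d)
def tri(*l):
    A=np.zeros((3,3));b=np.zeros(3)
    R=[ray(*x) for x in l]
    for o,d in R:
        P=np.eye(3)-np.outer(d,d);A+=P;b+=P@o
    p=np.linalg.solve(A,b); return p,[np.linalg.norm(np.cross(p-o,d))*1e3 for o,d in R]
def atz(s,u,v,z):
    o,d=ray(s,u,v); return o+d*(z-o[2])/d[2]
def proj(s,p):
    c=np.array(s['rotation']).T@(np.array(p)-s['origin']); return np.array([s['fx']*c[0]/c[2]+s['cx'],s['fy']*c[1]/c[2]+s['cy']])
E
python3 - <<'E'
from h import *
for n in ('side','top','wrist'):
    s=snap(n,n+'0'); print(n,s['fx'],s['cx'],s['cy'],np.round(s['origin'],3).tolist(),np.round(s['rotation'],3).tolist())
a,b=[cv2.imread('pics/%s0.png'%n) for n in('side','top')]
print(bot.get_obs())
E
```

```text
pics
side 390.3601336390362 258.79474917076163 190.0115110076163 [0.422, -0.941, 0.554] [0.866, -0.05, 0.021, -0.497]
top 395.73491699086003 259.89949508766665 194.78816989817528 [0.417, -0.216, 1.096] [-0.699, 0.713, -0.037, 0.035]
wrist 265.7929351793389 264.61281061657985 190.1721319095552 [0.305, -0.465, 0.385] [0.838, -0.529, -0.074, 0.115]
{'time': 0.15, 'q': array([-1.20963009e+00,  3.51100245e-01,  1.65224929e+00,  4.95519492e-06,
        1.13908276e+00, -8.45956745e-02]), 'joint_vel': array([-7.76754681e-05, -9.67502932e-04, -7.18678468e-04, -1.36254402e-03,
       -7.01048575e-04, -1.17685479e-03]), 'joint_efforts': array([-5.58146839e-04, -4.97461545e+01, -2.85346127e+01,  6.97998656e-02,
        2.46090302e-02, -1.04095373e-04]), 'ee_pos': array([ 0.2370683 , -0.49600962,  0.21824235]), 'ee_rot': array([ 9.75264833e-01,  2.21039202e-01, -5.56418301e-05, -4.16123312e-04]), 'wrist_force': array([-0.57733377,  0.06702856,  0.50167457]), 'ft_torque': array([-0.00085373, -0.01554173, -0.03444742]), 'finger_force': 0.0, 'gripper_width': 0.09327604112458429}
```

```bash
sed -i "s/s=bot.snapshot(n);/s=bot.snapshot(n); s['rotation']=Rot.from_quat(s['rotation']).as_matrix();/; s/^import numpy as np, cv2, json/import numpy as np, cv2\nfrom scipy.spatial.transform import Rotation as Rot/" h.py
sed -i "s/^def load(f).*/def load(f):\n    s=dict(np.load('pics\/'+f+'.npz'))\n    if s['rotation'].shape==(4,): s['rotation']=Rot.from_quat(s['rotation']).as_matrix()\n    return s/" h.py
python3 -c "
from h import *
for n in ('side0','top0'): cv2.imwrite('pics/%sb.png'%n,cv2.resize(cv2.imread('pics/%s.png'%n),(768,576),interpolation=cv2.INTER_CUBIC))"
```

```text
(no output)
```

View pics/side0b.png

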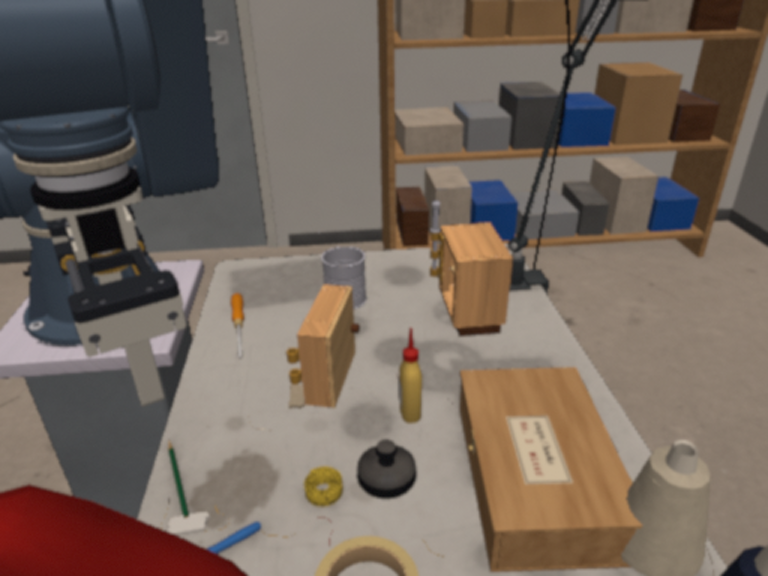

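View pics/top0b.png

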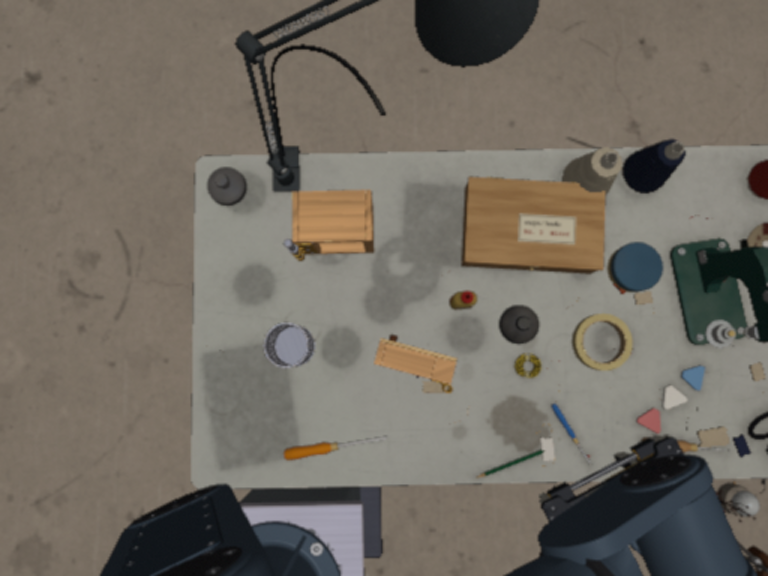

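```bash
python3 - <<'E'
from h import *
S=load('side0');T=load('top0');k=1/1.5
f=lambda s,u,v:(s,u*k,v*k)
print('pin head',tri(f(S,435,205),f(T,289,243)))
for n,u,v,z in [('cabTL',292,192,.145),('cabTR',372,192,.145),('cabBR',372,241,.145),('cabBL',293,243,.145),('doorTL',381,340,.12),('doorTR',456,362,.12),('doorBR',452,384,.12),('doorBL',376,361,.12),('tin',290,345,.088),('bottle',464,299,.14),('weight',519,323,.05),('lampbase',284,172,.02)]:
    print(n,np.round(atz(T,u*k,v*k,z),3))
print('door side top', tri(f(S,330,288),f(T,456,362)),tri(f(S,344,254),f(T,289,333)))
print('lamp joint',tri(f(S,572,58),f(T,248,45)))
W=load('wrist0'); print(np.round(W['rotation'],3)); o=bot.get_obs()
R=Rot.from_quat(o['ee_rot']).as_matrix(); print('cam in tool',R.T@(W['origin']-o['ee_pos']),np.round(R.T@W['rotation'],3),np.round(R,3))
E
```

```text
pin head (array([ 0.5896974 , -0.06300488,  0.18254942]), [np.float64(0.8564098417269559), np.float64(0.8564098417269259)])
cabTL [ 0.682 -0.062  0.145]
cabTR [ 0.68  -0.193  0.145]
cabBR [ 0.598 -0.192  0.145]
cabBL [ 0.598 -0.063  0.145]
doorTL [ 0.438 -0.203  0.12 ]
doorTR [ 0.4   -0.325  0.12 ]
doorBR [ 0.364 -0.317  0.12 ]
doorBL [ 0.404 -0.194  0.12 ]
tin [ 0.434 -0.048  0.088]
bottle [ 0.501 -0.338  0.14 ]
weight [ 0.465 -0.445  0.05 ]
lampbase [ 0.756 -0.027  0.02 ]
door side top (array([ 0.4068117 , -0.31699449,  0.18769987]), [np.float64(5.80915202373266), np.float64(5.8091520237327074)]) (array([ 0.44503789, -0.04804813,  0.09564793]), [np.float64(8.568004269350325), np.float64(8.568004269350523)])
lamp joint (array([ 0.79434723, -0.04998982,  0.4015754 ]), [np.float64(1.9346057315710772), np.float64(1.9346057315709848)])
[[ 0.43  -0.869 -0.245]
 [-0.903 -0.415 -0.114]
 [-0.003  0.27  -0.963]]
cam in tool [ 0.07493765  0.00089831 -0.16648801] [[-0.001 -0.963 -0.27 ]
 [ 1.    -0.    -0.002]
 [ 0.002 -0.27   0.963]] [[ 0.902  0.431 -0.   ]
 [ 0.431 -0.902  0.001]
 [ 0.    -0.001 -1.   ]]
```

```bash
cat > go.py <<'E'
# usage: go.py x y z yaw(of tool x) -> needed shift in tool axes at present, and turn
import sys; from h import *
o=bot.get_obs(); R=Rot.from_quat(o['ee_rot']).as_matrix(); t=list(map(float,sys.argv[1:]))
psi=np.arctan2(R[1,0],R[0,0])
print('t',o['time'],'pos',np.round(o['ee_pos'],4),'yaw',round(psi,4),'tilt',np.round(R[:2,2],4),'w',round(o['gripper_width']*1e3,1),'ff',round(o['finger_force'],1),'F',np.round(o['wrist_force'],1),'q6',round(o['q'][5],2))
if t: print('shift mm',np.round(R.T@(np.array(t[:3])-o['ee_pos'])*1e3,1),'tool yaw',round(-(t[3]-psi),4))
E
python3 -m pendant '{"moves":[{"linear":[0,0,-13],"yaw":-0.112},{"linear":[0,0,-13],"yaw":-0.112},{"linear":[0,0,-13],"yaw":-0.112},{"linear":[0,0,-13],"yaw":-0.112},{"linear":[0,0,-13],"yaw":-0.112},{"linear":[0,0,-13],"yaw":-0.112},{"linear":[0,0,-13],"yaw":-0.112},{"linear":[0,0,-13],"yaw":-0.112},{"linear":[0,0,-13],"yaw":-0.112},{"linear":[0,0,-13],"yaw":-0.112}]}'; python3 go.py 0.54 -0.17 0.35 1.571
```

```text
time: 0.98
ee_pos: [0.2371, -0.4961, 0.349]
ee_rot: [0.707, 0.707, 0.0, -0.0]
wrist_force: [-0.2, -0.8, -0.2]
gripper_width: 0.0928
finger_force: 0.0
t 0.9833 pos [ 0.2371 -0.4961  0.349 ] yaw 1.5713 tilt [-0.0002  0.0005] w 92.8 ff 0.0 F [-0.2 -0.8 -0.2] q6 -1.21
shift mm [325.9 303.1  -0.9] tool yaw 0.0003
```

```bash
python3 -m pendant '{"moves":[{"linear":[23,33,0],"yaw":0},{"linear":[23,33,0],"yaw":0},{"linear":[23,33,0],"yaw":0},{"linear":[23,33,0],"yaw":0},{"linear":[23,33,0],"yaw":0},{"linear":[0,0,0],"yaw":0}]}' | head -2; python3 -c "
from h import *
snap('wrist','w1')"
python3 -m pendant '{"moves":[{"linear":[30,20,0],"yaw":0},{"linear":[30,20,0],"yaw":0},{"linear":[30,20,0],"yaw":0},{"linear":[30,20,0],"yaw":0},{"linear":[30,20,0],"yaw":0},{"linear":[0,0,0],"yaw":0}]}' | head -2; python3 -c "
from h import *
snap('wrist','w2')"
python3 -m pendant '{"moves":[{"linear":[30,10,0],"yaw":0},{"linear":[30,10,0],"yaw":0},{"linear":[30,10,0],"yaw":0},{"linear":[0,0,0],"yaw":0}]}' | head -2; python3 -c "
from h import *
snap('wrist','w3')
ims=[load(n)['pixels'] for n in('w1','w2','w3')]
cv2.imwrite('pics/m1.png',cv2.resize(np.vstack([np.hstack([ims[0],ims[1]]),np.hstack([ims[2],0*ims[2]])]),(800,600),interpolation=cv2.INTER_AREA))"
```

```text
time: 1.48
ee_pos: [0.4069, -0.3783, 0.3483]
time: 2.03
ee_pos: [0.5052, -0.2292, 0.3485]
time: 2.42
ee_pos: [0.5343, -0.1405, 0.3486]
```

View pics/m1.png

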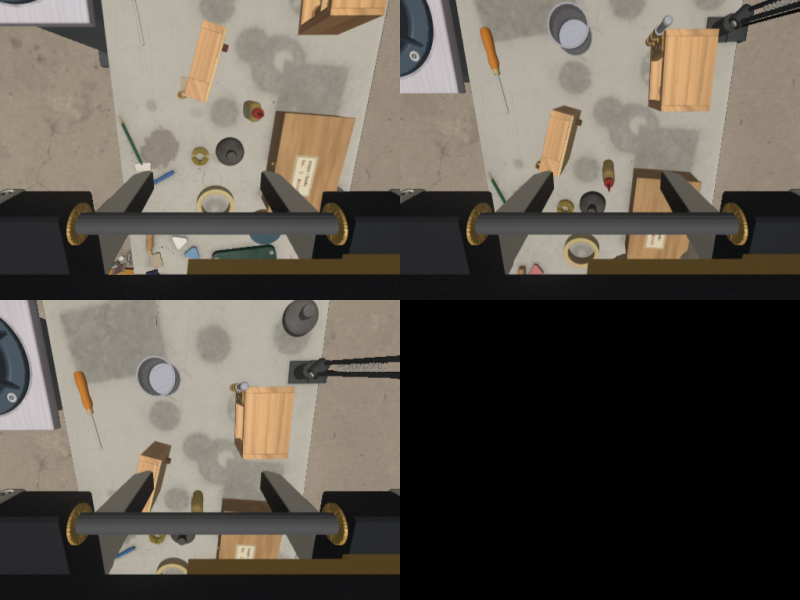

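```bash
python3 -c "
from h import *
def crop(n,x,y,w,h,k): 
    im=cv2.resize(load(n)['pixels'][y:y+h,x:x+w],None,fx=k,fy=k,interpolation=cv2.INTER_CUBIC)
    for i in range(0,w,20): cv2.putText(im,str(x+i),(i*k,8),0,.3,(0,0,255),1); cv2.line(im,(i*k,8),(i*k,14),(0,0,255),1)
    for j in range(0,h,20): cv2.putText(im,str(y+j),(0,j*k+3),0,.3,(0,0,255),1)
    return im
cv2.imwrite('pics/m2.png',np.hstack([crop('w3',285,75,100,150,4),crop('w2',305,5,100,150,4)]))"
```

```text
(no output)
```

View pics/m2.png

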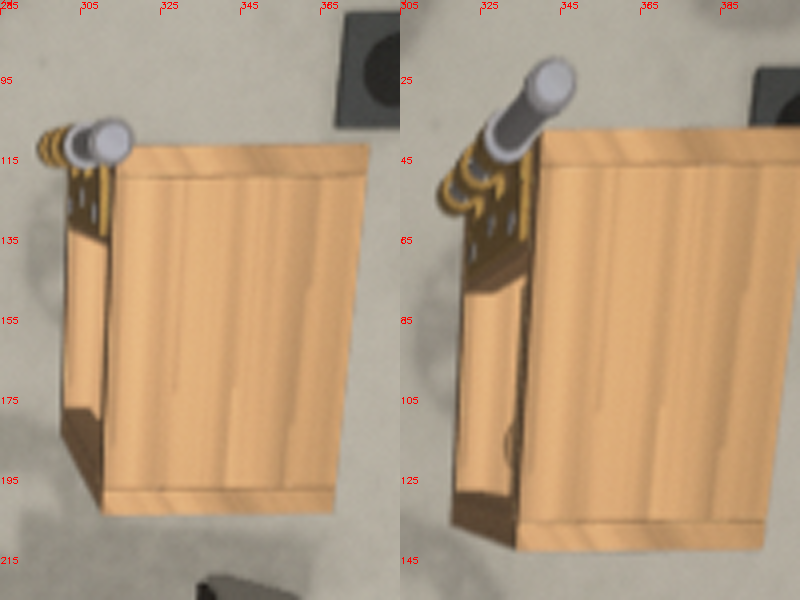

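```bash
cat > fit.py <<'E'
from h import *
from scipy.optimize import least_squares
def fit(obs,x0,free_z=False):
    # obs: (snap,u,v,localpoint); pose x,y,yaw,(z)
    def pt(p,l):
        c,s=np.cos(p[2]),np.sin(p[2]); return np.array([p[0]+c*l[0]-s*l[1],p[1]+s*l[0]+c*l[1],l[2]+(p[3] if free_z else 0)])
    fun=lambda p:np.concatenate([proj(s,pt(p,l))-[u,v] for s,u,v,l in obs])
    r=least_squares(fun,x0,loss='soft_l1'); return r.x,fun(r.x).reshape(-1,2),pt
E
python3 - <<'E'
from fit import *
a=load('w3');b=load('w2')
A=lambda u,v:(a,285+u/4,75+v/4); B=lambda u,v:(b,305+(u-400)/4,5+v/4)
h=.145
print('TL',tri(A(116,146),B(541,132)),'BL',tri(A(104,513),B(517,550)),'BR',tri(A(333,512),B(763,549)),'pintop',tri(A(113,140),B(553,82)))
obs=[A(116,146)+((-.0425,.065,h),),A(104,513)+((-.0425,-.065,h),),A(333,512)+((.0425,-.065,h),),A(369,146)+((.0425,.065,h),),B(541,132)+((-.0425,.065,h),),B(517,550)+((-.0425,-.065,h),),B(763,549)+((.0425,-.065,h),)]
for fz in(0,1):
    p,r,pt=fit(obs,[.64,-.127,0,0][:3+fz],fz); print(np.round(p,4)); print(np.round(r,1).tolist()); print('pin axis',pt(p,(-.051,.0655,.118)),'door target',pt(p,(-.0205,.131,.025)))
T=load('w2');U=load('w3')
print('tin', atz(a,158/.78125,(378-300)/.78125,.088),atz(b,(570-400)/.78125,28/.78125,.088))
E
python3 go.py 0.588 -0.063 0.25 1.571
```

```text
TL (array([ 0.60106641, -0.06077933,  0.14200099]), [np.float64(0.1543124642691043), np.float64(0.1543124642690481)]) BL (array([ 0.60232609, -0.19067339,  0.14231926]), [np.float64(0.30029672383322986), np.float64(0.30029672383314104)]) BR (array([ 0.68661496, -0.19036142,  0.14368348]), [np.float64(0.028861645484007353), np.float64(0.028861645484002135)]) pintop (array([ 0.59215662, -0.0597105 ,  0.18623748]), [np.float64(0.19492460085684954), np.float64(0.19492460085678046)])
[ 0.6433 -0.1256  0.0069]
[[-0.2, 0.0], [-0.6, 0.7], [0.1, 0.3], [0.2, -0.7], [0.2, -0.5], [-0.1, 0.4], [0.2, 0.1]]
pin axis [ 0.59188029 -0.06048045  0.118     ] door target [0.62192715 0.00522865 0.025     ]
[ 0.6441 -0.1257  0.0063 -0.0025]
[[0.1, 0.1], [-0.4, 0.2], [-0.0, -0.2], [0.1, -0.6], [0.3, 0.1], [0.0, 0.3], [-0.1, -0.0]]
pin axis [ 0.59271408 -0.06055189  0.11547011] door target [0.62279966 0.00513949 0.02247011]
tin [ 0.43976215 -0.04219469  0.088     ] [ 0.43844071 -0.04381364  0.088     ]
t 2.4667 pos [ 0.5338 -0.1424  0.3485] yaw 1.5672 tilt [-0.0003 -0.0001] w 92.6 ff 0.0 F [-0.6 -0.1  0.5] q6 -0.34
shift mm [79.6 53.9 98.5] tool yaw -0.0038
```

```bash
python3 -m pendant '{"moves":[{"linear":[27.3,19.4,0],"yaw":-0.004},{"linear":[27.3,19.4,0],"yaw":0},{"linear":[27.3,19.4,30],"yaw":0},{"linear":[0,0,38],"yaw":0},{"linear":[0,0,38],"yaw":0},{"linear":[0,0,38],"yaw":0},{"linear":[0,0,30],"yaw":0},{"linear":[0,0,20],"yaw":0},{"linear":[0,0,0],"yaw":0},{"linear":[0,0,0],"yaw":0}]}' 50 >/dev/null; python3 go.py 0.592 -0.0605 0.152 1.571;python3 -c "
from h import *
snap('wrist','w4')"
```

```text
t 3.3 pos [ 0.5905 -0.0647  0.1567] yaw 1.5682 tilt [-0.0015 -0.    ] w 50.2 ff 0.0 F [ 0.5 -0.8  0.6] q6 -0.18
shift mm [4.2 1.5 4.7] tool yaw -0.0028
```

View pics/w4.png

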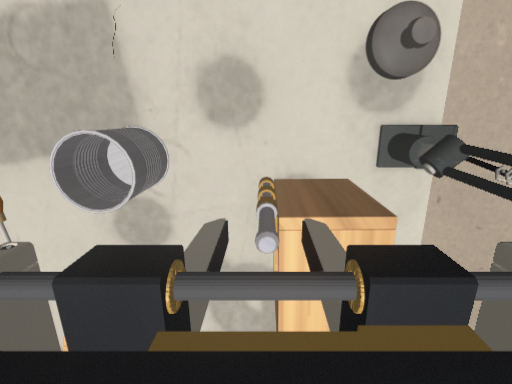

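```bash
python3 - <<'E'
from h import *
a=load('w4')
print('pinhead',atz(a,267,242,.188),'tcp',bot.get_obs()['ee_pos'],'proj grasp', proj(a,bot.get_obs()['ee_pos']+[0,0,.036]))
b=load('w3')
# tin rim: left/right/top/bottom of ellipse here
for u,v in((52,160),(135,180),(110,208),(97,132)): print(np.round(atz(a,u,v,.088),4))
E
```

```text
pinhead [ 0.59180675 -0.0582875   0.188     ] tcp [ 0.59129024 -0.06445823  0.15802524] proj grasp [266.14702665 257.41216444]
[ 0.4009 -0.0276  0.088 ]
[ 0.4725 -0.0462  0.088 ]
[ 0.4454 -0.0731  0.088 ]
[ 0.4453 -0.0034  0.088 ]
```

```bash
python3 -m pendant '{"moves":[{"linear":[4.5,1,5.5],"yaw":-0.003},{"linear":[0,0,0],"yaw":0},{"linear":[0,0,0],"yaw":0}]}' 50 >/dev/null; python3 go.py 0.592 -0.0598 0.152 1.571; python3 -m pendant '{"moves":[{"linear":[0,0,0],"yaw":0},{"linear":[0,0,0],"yaw":0},{"linear":[0,0,0],"yaw":0},{"linear":[0,0,0],"yaw":0},{"linear":[0,0,0],"yaw":0},{"linear":[0,0,0],"yaw":0}]}' 0 25; python3 go.py 0.592 -0.0598 0.152 1.571
```

```text
t 3.6 pos [ 0.5923 -0.0584  0.1522] yaw 1.5732 tilt [ 0.0012 -0.0002] w 50.0 ff 0.0 F [-0.6  0.1 -0.1] q6 -0.18
shift mm [-1.4 -0.3  0.2] tool yaw 0.0022
time: 4.1
ee_pos: [0.5919, -0.0584, 0.1513]
ee_rot: [0.706, 0.708, -0.0, -0.0]
wrist_force: [0.1, 0.1, 0.0]
gripper_width: 0.0148
finger_force: 0.1
t 4.1 pos [ 0.5919 -0.0584  0.1513] yaw 1.5728 tilt [-0. -0.] w 14.8 ff 0.1 F [0.1 0.1 0. ] q6 -0.18
shift mm [-1.4  0.1 -0.7] tool yaw 0.0018
```

```bash
python3 -m pendant '{"moves":[{"linear":[0,0,0],"yaw":0},{"linear":[0,0,0],"yaw":0},{"linear":[0,0,0],"yaw":0},{"linear":[0,0,0],"yaw":0}]}'; python3 -m pendant '{"moves":[{"linear":[0,0,-5],"yaw":0},{"linear":[0,0,-10],"yaw":0},{"linear":[0,0,-15],"yaw":0},{"linear":[0,0,-15],"yaw":0},{"linear":[0,0,-15],"yaw":0},{"linear":[0,0,-15],"yaw":0},{"linear":[0,0,-15],"yaw":0},{"linear":[0,0,-10],"yaw":0},{"linear":[0,0,0],"yaw":0}]}';python3 -c "
from h import *
snap('side','s1');snap('wrist','w5')
im=cv2.resize(load('s1')['pixels'][80:260,150:400],(800,576),interpolation=cv2.INTER_CUBIC);cv2.imwrite('pics/m3.png',im)"
```

```text
time: 4.43
ee_pos: [0.5919, -0.0584, 0.1513]
ee_rot: [0.706, 0.708, -0.0, -0.0]
wrist_force: [-0.6, 0.8, 0.8]
gripper_width: 0.0126
finger_force: 25.0
time: 5.18
ee_pos: [0.5928, -0.0586, 0.2541]
ee_rot: [0.706, 0.708, 0.001, 0.002]
wrist_force: [0.0, -0.0, 0.0]
gripper_width: 0.0121
finger_force: 25.0
```

View pics/m3.png

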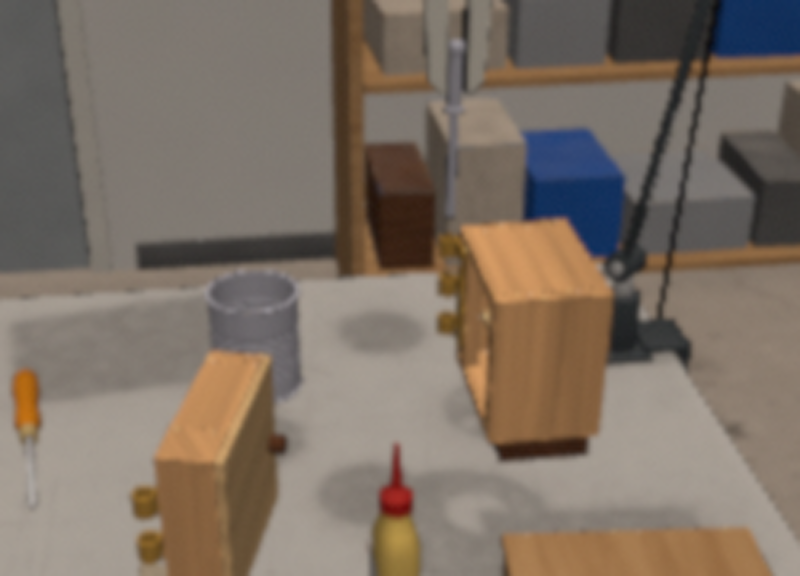

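```bash
python3 -m pendant '{"moves":[{"linear":[0,-10,-10],"yaw":0},{"linear":[3.7,-25,0],"yaw":0},{"linear":[3.7,-30,0],"yaw":0},{"linear":[3.7,-30,0],"yaw":0},{"linear":[3.7,-30,0],"yaw":0},{"linear":[3.7,-20,0],"yaw":0},{"linear":[0,-9.5,0],"yaw":0},{"linear":[0,0,0],"yaw":0},{"linear":[0,0,0],"yaw":0}]}' >/dev/null;python3 go.py 0.438 -0.040 0.115 1.571; python3 -c "
from h import *
s=snap('wrist','w6'); o=bot.get_obs()
print(proj(s,[.438,-.04,.088]),proj(s,[.438,-.04,.004]))
im=s['pixels'].copy()
for z,r in((.088,.037),(.004,.034)):
  p=np.array([proj(s,[.438+r*np.cos(t),-.04+r*np.sin(t),z]) for t in np.linspace(0,6.28,40)]).astype(int); cv2.polylines(im,[p.reshape(-1,1,2)],True,(0,0,255),1)
cv2.imwrite('pics/m4.png',cv2.resize(im[60:300,100:420],(800,600)))"
```

```text
t 6.0333 pos [ 0.438  -0.0405  0.2613] yaw 1.5726 tilt [ 0.0004 -0.0001] w 12.4 ff 25.0 F [-0.4 -0.2 -0. ] q6 -0.2
shift mm [  0.5  -0.  146.3] tool yaw 0.0016
[264.55361297 174.49123549] [264.52090006 163.3868693 ]
```

View pics/m4.png

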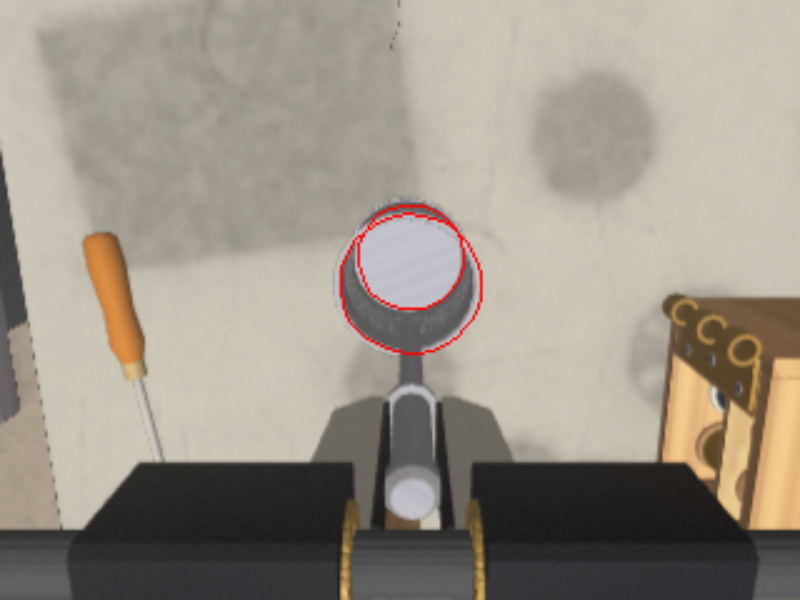

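```bash
python3 -m pendant '{"moves":[{"linear":[0,-1,15],"yaw":0},{"linear":[0,0,25],"yaw":0},{"linear":[0,0,25],"yaw":0},{"linear":[0,0,25],"yaw":0},{"linear":[0,0,25],"yaw":0},{"linear":[0,0,20],"yaw":0},{"linear":[0,0,10],"yaw":0},{"linear":[0,0,5],"yaw":0},{"linear":[0,0,0],"yaw":0},{"linear":[0,0,0],"yaw":0}]}' ; python3 -m pendant '{"moves":[{"linear":[0,0,0],"yaw":0},{"linear":[0,0,0],"yaw":0},{"linear":[0,0,0],"yaw":0},{"linear":[0,0,0],"yaw":0},{"linear":[0,0,0],"yaw":0},{"linear":[0,0,0],"yaw":0},{"linear":[0,0,0],"yaw":0},{"linear":[0,0,0],"yaw":0}]}' 85
```

```text
time: 6.92
ee_pos: [0.4371, -0.0404, 0.1115]
ee_rot: [0.706, 0.708, 0.0, 0.0]
wrist_force: [-0.0, -0.3, -0.3]
gripper_width: 0.0122
finger_force: 25.0
time: 7.58
ee_pos: [0.4364, -0.0402, 0.1114]
ee_rot: [0.706, 0.708, 0.0, 0.0]
wrist_force: [0.3, -0.1, 0.2]
gripper_width: 0.061
finger_force: 0.0
```

```bash
python3 -m pendant '{"moves":[{"linear":[0,0,-8],"yaw":0},{"linear":[0,0,-20],"yaw":0},{"linear":[0,0,-30],"yaw":0},{"linear":[0,0,-35],"yaw":0},{"linear":[0,0,-35],"yaw":0},{"linear":[0,0,-22],"yaw":0}]}' 90 >/dev/null
python3 -m pendant '{"moves":[{"linear":[-30,-4,0],"yaw":0},{"linear":[-35,-4,0],"yaw":0},{"linear":[-35,-4,0],"yaw":0},{"linear":[-35,-4,0],"yaw":0},{"linear":[-35,-4,0],"yaw":0},{"linear":[-35,-4,0],"yaw":0},{"linear":[-35,-4,0],"yaw":0},{"linear":[-35,-4,0],"yaw":0},{"linear":[-35,-4,0],"yaw":0},{"linear":[-10,0,0],"yaw":0}]}' >/dev/null
python3 -m pendant '{"moves":[{"linear":[0,0,0],"yaw":0.1},{"linear":[0,0,0],"yaw":0.1},{"linear":[0,0,0],"yaw":0.1},{"linear":[0,0,0],"yaw":0},{"linear":[0,0,0],"yaw":0}]}' >/dev/null; python3 go.py; python3 -c "
from h import *
s=snap('wrist','w7'); snap('side','s2');snap('top','t2')
a=cv2.resize(s['pixels'],(600,450)); b=load('s2')['pixels'][150:200,190:260]; c=load('t2')['pixels'][205:255,165:235]
f=lambda i:cv2.resize(i,(200,143),interpolation=cv2.INTER_CUBIC)
cv2.imwrite('pics/m5.png',np.hstack([a,np.vstack([f(b),f(c),np.zeros((164,200,3),np.uint8)])]))"
```

```text
t 9.3333 pos [ 0.4011 -0.3599  0.2617] yaw 1.2761 tilt [ 0.0001 -0.    ] w 89.9 ff 0.0 F [ 0.1 -0.4 -0.4] q6 -0.52
```

View pics/m5.png

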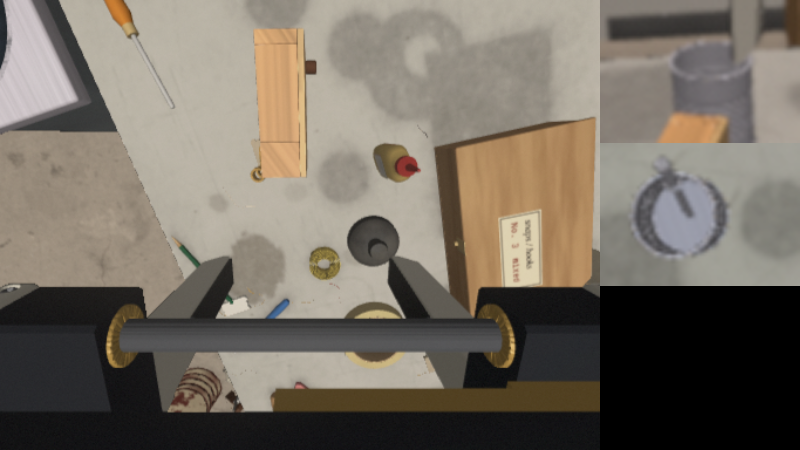

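```bash
cat > edge.py <<'E'
from fit import *
def edge(s,p,q,hw=5,n=25,m=.12):
    g=cv2.GaussianBlur(s['pixels'],(0,0),.7).astype(float)
    p,q=np.array(p,float),np.array(q,float); d=(q-p)/np.linalg.norm(q-p); nn=np.array([-d[1],d[0]]); off=np.arange(-hw,hw+.01,.25); out=[]
    for t in np.linspace(m,1-m,n):
        c=p+t*(q-p)+off[:,None]*nn
        v=np.stack([cv2.remap(g[...,k],c[:,:1].astype(np.float32),c[:,1:].astype(np.float32),cv2.INTER_LINEAR)[:,0] for k in range(3)],1)
        e=np.abs(np.gradient(v,axis=0)).sum(1); i=e.argmax(); w=e[max(0,i-4):i+5]; out.append(c[max(0,i-4):i+5].T@w/w.sum())
    out=np.array(out,np.float32); vx,vy,x,y=cv2.fitLine(out,cv2.DIST_HUBER,0,.01,.01).ravel()
    r=(out-[x,y])@np.array([-vy,vx]); return np.array([-vy,vx,-(-vy*x+vx*y)]),np.sqrt(np.median(r**2))
def X(a,b): c=np.cross(a,b); return c[:2]/c[2]
def quad(s,P,**k):
    E=[edge(s,P[i],P[(i+1)%4],**k) for i in range(4)]; print('edge rms',[round(e[1],2) for e in E]); return [X(E[i-1][0],E[i][0]) for i in range(4)]
E
python3 - <<'E'
from edge import *
w7=load('w7'); k=600/512
P=[(u/k,v/k) for u,v in((254,29),(261,178),(301,177),(299,28))]
c=quad(w7,P,hw=3); print(np.round(c,1).tolist(),np.round(P,1).tolist())
L=[(-.022,.065,.12),(-.022,-.065,.12),(.022,-.065,.12),(.022,.065,.12)]
for fz in (0,1):
    p,r,pt=fit([(w7,*c[i],L[i]) for i in range(4)],[.4,-.26,-.3,0][:3+fz],fz); print('door',np.round(p,4),np.round(r,1).tolist())
h=.145;C=[(-.0425,.065,h),(-.0425,-.065,h),(.0425,-.065,h),(.0425,.065,h)]
a=load('w3');b=load('w2');obs=[]
A=[(285+u/4,75+v/4) for u,v in((116,146),(104,513),(333,512),(369,146))]
c=quad(a,A,hw=2.5);print(np.round(c,1).tolist(),np.round(A,1).tolist()); obs+=[(a,*c[i],C[i]) for i in range(4)]
p,r,pt=fit(obs,[.64,-.127,0]);print('cab',np.round(p,4),np.round(r,1).tolist(),pt(p,(-.051,.0655,0)))
E
```

```text
edge rms [np.float32(0.16), np.float32(0.09), np.float32(1.46), np.float32(0.1)]
[[215.89999389648438, 24.600000381469727], [223.10000610351562, 151.3000030517578], [257.29998779296875, 151.3000030517578], [258.0, 24.100000381469727]] [[216.7, 24.7], [222.7, 151.9], [256.9, 151.0], [255.1, 23.9]]
door [ 0.4034 -0.2564 -0.2917] [[-0.4, -0.2], [-1.6, 0.1], [2.2, 0.0], [0.3, 0.1]]
door [ 0.4033 -0.2562 -0.2919 -0.0012] [[-0.3, 0.0], [-1.5, -0.2], [2.1, -0.2], [0.3, 0.3]]
edge rms [np.float32(0.48), np.float32(0.01), np.float32(0.16), np.float32(0.21)]
[[312.70001220703125, 111.69999694824219], [308.70001220703125, 203.5], [367.70001220703125, 203.10000610351562], [377.0, 110.30000305175781]] [[314.0, 111.5], [311.0, 203.2], [368.2, 203.0], [377.2, 111.5]]
cab [ 0.642  -0.1253  0.005 ] [[0.2, -0.5], [0.7, 0.2], [-0.3, -0.0], [-0.4, 0.3]] [ 0.59067012 -0.06002242  0.        ]
```

```bash
python3 - <<'E'
from edge import *
w7=load('w7')
for z in (.12,.1185):
    a=atz(w7,215.9,24.6,z);b=atz(w7,223.1,151.3,z);d=a-b
    yaw=np.arctan2(-d[0],d[1]); print(np.linalg.norm(d[:2]),yaw,'centre',(a+b)/2+.022*np.array([np.cos(yaw),np.sin(yaw),0]))
    r=atz(w7,257.3,151.3,z);t=atz(w7,258,24.1,z);print('widths',np.linalg.norm(r-b),np.linalg.norm(t-a))
print(np.round(load('w7')['pixels'][[30,60,90,120,145]][:,205:270:1].astype(int).sum(2).tolist()).astype(int).tolist())
E
```

```text
0.12964060393641147 -0.28083408041937874 centre [ 0.40450717 -0.2565122   0.12      ]
widths 0.03957094467929639 0.043181172987959385
0.13027142328521135 -0.2808340804193787 centre [ 0.40431472 -0.25632536  0.1185    ]
widths 0.03976349328518094 0.04339128863535365
[[521, 521, 517, 519, 519, 518, 517, 514, 514, 515, 512, 452, 534, 524, 517, 510, 502, 511, 523, 522, 507, 488, 479, 475, 478, 487, 499, 495, 491, 487, 486, 483, 481, 478, 469, 457, 448, 435, 461, 488, 483, 476, 458, 445, 447, 454, 471, 488, 354, 505, 507, 514, 515, 511, 352, 503, 526, 525, 527, 525, 524, 519, 529, 526, 522], [532, 528, 529, 536, 531, 534, 531, 530, 528, 526, 527, 527, 526, 478, 499, 507, 515, 515, 513, 508, 500, 494, 491, 491, 497, 501, 505, 504, 498, 486, 480, 490, 498, 504, 495, 485, 483, 482, 474, 471, 464, 474, 491, 510, 526, 525, 528, 523, 515, 503, 503, 514, 527, 535, 439, 246, 181, 183, 188, 181, 186, 184, 191, 183, 175], [521, 521, 518, 522, 522, 529, 532, 534, 532, 533, 531, 527, 527, 529, 528, 492, 494, 507, 512, 510, 509, 498, 486, 488, 485, 490, 499, 504, 499, 494, 487, 479, 487, 498, 501, 501, 488, 481, 485, 480, 471, 464, 473, 491, 507, 515, 523, 525, 520, 387, 527, 547, 548, 549, 556, 283, 379, 514, 530, 530, 530, 525, 526, 532, 533], [526, 526, 526, 532, 531, 531, 530, 528, 527, 481, 481, 483, 477, 414, 471, 480, 476, 463, 457, 461, 471, 464, 454, 445, 446, 451, 457, 453, 464, 467, 459, 454, 440, 446, 452, 455, 453, 442, 445, 447, 445, 432, 429, 433, 451, 466, 480, 485, 490, 484, 330, 548, 547, 546, 547, 446, 279, 504, 533, 531, 532, 529, 533, 534, 532], [532, 527, 526, 531, 530, 529, 532, 528, 527, 508, 438, 397, 358, 367, 388, 291, 299, 411, 529, 506, 499, 490, 492, 496, 498, 500, 504, 496, 488, 496, 507, 514, 508, 491, 474, 471, 477, 488, 489, 483, 471, 485, 497, 508, 518, 523, 520, 525, 528, 523, 502, 551, 548, 544, 539, 548, 314, 496, 517, 514, 516, 512, 509, 508, 501]]
```

```bash
python3 go.py 0.4045 -0.2565 0.088 1.287
```

```text
t 9.4833 pos [ 0.4011 -0.3601  0.2615] yaw 1.2756 tilt [ 0.0001 -0.0001] w 90.1 ff 0.0 F [0.3 0.8 0.7] q6 -0.52
shift mm [100.1 -26.9 173.5] tool yaw -0.0114
```

```bash
python3 -m pendant '{"moves":[{"linear":[25,-6.7,0],"yaw":-0.011},{"linear":[25,-6.7,0],"yaw":0},{"linear":[25,-6.7,0],"yaw":0},{"linear":[25,-6.7,20],"yaw":0},{"linear":[0,0,35],"yaw":0},{"linear":[0,0,30],"yaw":0},{"linear":[0,0,10],"yaw":0},{"linear":[0,0,0],"yaw":0},{"linear":[0,0,0],"yaw":0}]}' 92 >/dev/null; python3 go.py 0.4045 -0.2565 0.088 1.287; python3 -c "
from h import *
s=snap('wrist','w8'); c,n=np.cos(-.285),np.sin(-.285)
for l in((-.022,.065),(-.022,-.065),(.022,-.065),(.022,.065)): print(proj(s,[.4045+c*l[0]-n*l[1],-.2565+n*l[0]+c*l[1],.12]).round(1))
cv2.imwrite('pics/m6.png',s['pixels'])"
```

```text
t 10.2333 pos [ 0.4043 -0.2572  0.1672] yaw 1.2842 tilt [ 0.0002 -0.0001] w 92.1 ff 0.0 F [ 0.4 -0.8 -0.6] q6 -0.38
shift mm [ 0.8  0.  79.2] tool yaw -0.0028
[236.2 127.3]
[240.6 273.1]
[288.7 273. ]
[292.4 127.1]
```

View pics/m6.png

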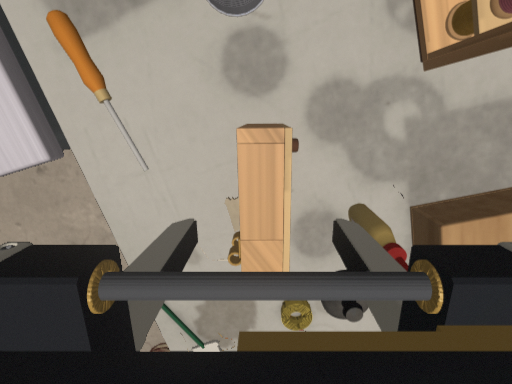

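```bash
python3 -m pendant '{"moves":[{"linear":[0.8,0,20],"yaw":-0.003},{"linear":[0,0,25],"yaw":0},{"linear":[0,0,20],"yaw":0},{"linear":[0,0,10],"yaw":0},{"linear":[0,0,4],"yaw":0},{"linear":[0,0,0],"yaw":0},{"linear":[0,0,0],"yaw":0}]}' 92 >/dev/null; python3 go.py 0.4045 -0.2565 0.088 1.287;  python3 -m pendant '{"moves":[{"linear":[0,0,0],"yaw":0},{"linear":[0,0,0],"yaw":0},{"linear":[0,0,0],"yaw":0},{"linear":[0,0,0],"yaw":0},{"linear":[0,0,0],"yaw":0},{"linear":[0,0,0],"yaw":0},{"linear":[0,0,0],"yaw":0},{"linear":[0,0,0],"yaw":0},{"linear":[0,0,0],"yaw":0},{"linear":[0,0,0],"yaw":0}]}' 0 50 >/dev/null;python3 go.py 0.4045 -0.2565 0.088 1.287; python3 -c "
from h import *
snap('wrist','w9')"
```

```text
t 10.8667 pos [ 0.4048 -0.2566  0.0885] yaw 1.2868 tilt [ 0.0014 -0.0011] w 92.1 ff 0.0 F [-0.1  1.  -0.1] q6 -0.38
shift mm [ 0.1 -0.3  0.5] tool yaw -0.0002
t 11.7 pos [ 0.4041 -0.256   0.0873] yaw 1.2868 tilt [-0.      0.0001] w 44.1 ff 50.0 F [ 0.3  0.6 -0. ] q6 -0.38
shift mm [-0.3  0.5 -0.7] tool yaw -0.0002
```

```bash
cat > avg.py <<'E'
import sys; from h import *
P=[];Y=[];F=[];D=[]
for i in range(int(sys.argv[1])):
    bot.snapshot('top'); o=bot.get_obs(); R=Rot.from_quat(o['ee_rot']).as_matrix(); P.append(o['ee_pos']);Y.append(np.arctan2(R[1,0],R[0,0]));F.append(o['wrist_force']);D.append(R[:2,2])
print('t',o['time'],'pos',np.mean(P,0).round(4),'sd',np.std(P,0).round(4),'yaw',np.mean(Y).round(4),'tilt',np.mean(D,0).round(4),'F',np.mean(F,0).round(1),'w',round(o['gripper_width']*1e3,1),'ff',round(o['finger_force'],1))
if len(sys.argv)>2:
    t=list(map(float,sys.argv[2:])); print('shift mm',(R.T@(np.array(t[:3])-np.mean(P,0))*1e3).round(1),'tool yaw',round(np.mean(Y)-t[3],4))
E
python3 avg.py 5
python3 -m pendant '{"moves":[{"linear":[0,0,-5],"yaw":0},{"linear":[0,0,-15],"yaw":0},{"linear":[0,0,-20],"yaw":0},{"linear":[0,0,-25],"yaw":0},{"linear":[0,0,-25],"yaw":0},{"linear":[0,0,-25],"yaw":0},{"linear":[0,0,-25],"yaw":0},{"linear":[0,0,-20],"yaw":0},{"linear":[0,0,-15],"yaw":0},{"linear":[0,0,0],"yaw":0}]}' >/dev/null; python3 -m pendant '{"moves":[{"linear":[0,0,0],"yaw":-0.04},{"linear":[0,0,0],"yaw":-0.07},{"linear":[0,0,0],"yaw":-0.07},{"linear":[0,0,0],"yaw":-0.07},{"linear":[0,0,0],"yaw":-0.04},{"linear":[0,0,0],"yaw":0},{"linear":[0,0,0],"yaw":0}]}' >/dev/null; python3 avg.py 5 0.622 0.055 0.2625 1.577; python3 -c "
from h import *
snap('wrist','w10')"
```

```text
t 12.0 pos [ 0.4041 -0.2561  0.0873] sd [0. 0. 0.] yaw 1.2868 tilt [-0.  0.] F [-0.  -0.2 -0. ] w 43.7 ff 50.0
t 13.6667 pos [ 0.404  -0.2559  0.2619] sd [0.0001 0.0001 0.0002] yaw 1.5757 tilt [-0.0006  0.0004] F [-0.3 -0.3 -3.9] w 43.8 ff 50.0
shift mm [309.8 219.7  -0.6] tool yaw -0.0013
```

```bash
python3 - <<'E'
from edge import *
s=load('w10'); tcp=np.array([.404,-.2559,.2619]); psi=1.5757; c,n=np.cos(psi),np.sin(psi)
def W(l): return tcp+[c*l[0]+n*l[1],n*l[0]-c*l[1],l[2]]
h=.0327
p=[proj(s,W((.065,y,h))) for y in(-.022,.022)]; q=[proj(s,W((.02,y,h))) for y in(-.022,.022)]
print(np.round(p,1),np.round(q,1))
e,r=edge(s,*p,hw=5); l,r2=edge(s,p[0],q[0],hw=4); c0=X(e,l); print(c0,r,r2)
m=(p[0]+p[1])/2; v=-(e[0]*m[0]+e[2])/e[1]
x=atz(s,m[0],v,tcp[2]+h); print('end edge along tool x', ((x-tcp)[:2]@[c,n])*1e3, 'left edge tool y',((atz(s,*c0,tcp[2]+h)-tcp)[:2]@[n,-c])*1e3, 'slope',-e[0]/e[1])
E
```

```text
[[220.1 135.2]
 [309.  135.1]] [[223.9 219.9]
 [305.3 219.9]]
[219.85405 137.38617] 0.016154505 0.2427547
end edge along tool x 63.93082391632677 left edge tool y -22.190565248310826 slope -0.0014590444
```

```bash
python3 -m pendant '{"moves":[{"linear":[10,7,0],"yaw":0},{"linear":[20,15,0],"yaw":0},{"linear":[28,20,0],"yaw":0},{"linear":[28,20,0],"yaw":0},{"linear":[28,20,0],"yaw":0},{"linear":[28,20,0],"yaw":0},{"linear":[28,20,0],"yaw":0},{"linear":[28,20,0],"yaw":0},{"linear":[28,20,0],"yaw":0},{"linear":[28,20,0],"yaw":0}]}' >/dev/null; python3 -m pendant '{"moves":[{"linear":[24,19,0],"yaw":-0.001},{"linear":[14,11,0],"yaw":0},{"linear":[6,5,0],"yaw":0},{"linear":[0,0,0],"yaw":0},{"linear":[0,0,0],"yaw":0}]}' >/dev/null; python3 avg.py 4 0.6213 0.042 0.1123 1.577
```

```text
t 15.1667 pos [0.6188 0.0422 0.2624] sd [0.0001 0.0001 0.0001] yaw 1.5768 tilt [-0.0002 -0.0002] F [-0.  -0.4 -4.7] w 43.5 ff 50.0
shift mm [ -0.2   2.5 150.1] tool yaw -0.0002
```

```bash
python3 -m pendant '{"moves":[{"linear":[0,2.5,10],"yaw":0},{"linear":[0,0,20],"yaw":0},{"linear":[0,0,25],"yaw":0},{"linear":[0,0,25],"yaw":0},{"linear":[0,0,25],"yaw":0},{"linear":[0,0,20],"yaw":0},{"linear":[0,0,15],"yaw":0},{"linear":[0,0,10],"yaw":0},{"linear":[0,0,0],"yaw":0},{"linear":[0,0,0],"yaw":0}]}' >/dev/null; python3 avg.py 4 0.6213 0.042 0.1123 1.577; python3 -c "
from h import *
s=snap('side','s3');snap('top','t3');snap('wrist','w11')
a=cv2.resize(s['pixels'][140:230,275:365],(540,540),interpolation=cv2.INTER_CUBIC)
b=cv2.resize(load('t3')['pixels'][115:180,165:260],(260,178),interpolation=cv2.INTER_CUBIC); c=cv2.resize(load('w11')['pixels'],(260,195))
cv2.imwrite('pics/m7.png',np.hstack([a,np.vstack([b,c,np.zeros((540-373,260,3),np.uint8)])]))"
```

```text
t 16.2 pos [0.6224 0.0432 0.1134] sd [0.0001 0.     0.0002] yaw 1.5777 tilt [ 0.0017 -0.    ] F [-0.2  0.3 -4.1] w 43.8 ff 50.0
shift mm [-1.2 -1.1  1.1] tool yaw 0.0007
```

View pics/m7.png

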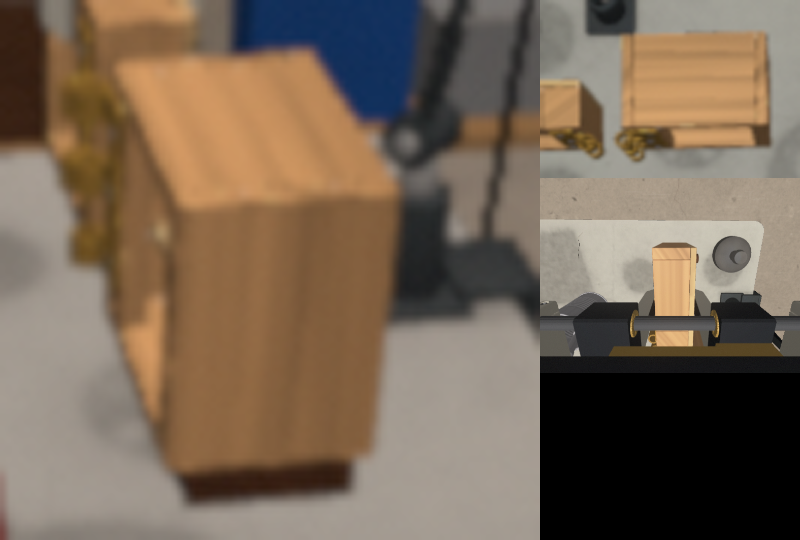

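```bash
python3 -m pendant '{"moves":[{"linear":[-1.2,-1.1,1.1],"yaw":0.001},{"linear":[-4,0,0],"yaw":0},{"linear":[-4,0,0],"yaw":0},{"linear":[-4,0,0],"yaw":0},{"linear":[0,0,0],"yaw":0},{"linear":[0,0,0],"yaw":0}]}' >/dev/null; python3 avg.py 4 0.6213 0.0075 0.1123 1.577
```

```text
t 17.05 pos [0.6208 0.0301 0.1112] sd [0.     0.0001 0.    ] yaw 1.5767 tilt [-0.  0.] F [ 0.1 -0.4 -3.9] w 43.8 ff 50.0
shift mm [-22.6   0.4  -1.1] tool yaw -0.0003
```

```bash
python3 -m pendant '{"moves":[{"linear":[-4,0,0],"yaw":0},{"linear":[-4,0,0],"yaw":0},{"linear":[-4,0,0],"yaw":0},{"linear":[0,0,0],"yaw":0},{"linear":[0,0,0],"yaw":0}]}' >/dev/null; python3 avg.py 4 0.6213 0.0075 0.1123 1.577
```

```text
t 17.6667 pos [0.6208 0.0181 0.1112] sd [0.     0.0001 0.    ] yaw 1.5767 tilt [-0.      0.0001] F [-0.1 -0.3 -3.9] w 43.7 ff 50.0
shift mm [-10.6   0.4  -1.1] tool yaw -0.0003
```

```bash
python3 -m pendant '{"moves":[{"linear":[0,0.4,-1.1],"yaw":0},{"linear":[-3,0,0],"yaw":0},{"linear":[-3,0,0],"yaw":0},{"linear":[-2,0,0],"yaw":0},{"linear":[0,0,0],"yaw":0},{"linear":[0,0,0],"yaw":0}]}' >/dev/null; python3 avg.py 4 0.6213 0.0065 0.1123 1.577
```

```text
t 18.3667 pos [0.6213 0.0101 0.1123] sd [0.     0.0001 0.    ] yaw 1.5768 tilt [-0.  0.] F [-0.1 -0.1 -4.3] w 43.8 ff 50.0
shift mm [-3.6 -0.   0. ] tool yaw -0.0002
```

```bash
for i in 1 2; do python3 -m pendant '{"moves":[{"linear":[-1,0,0],"yaw":0},{"linear":[0,0,0],"yaw":0},{"linear":[0,0,0],"yaw":0}]}' >/dev/null; python3 avg.py 3; done
```

```text
t 18.7667 pos [0.6213 0.0091 0.1123] sd [0. 0. 0.] yaw 1.5768 tilt [0. 0.] F [-0.2  0.5 -4.4] w 43.9 ff 50.0
t 19.1667 pos [0.6213 0.0081 0.1123] sd [0. 0. 0.] yaw 1.5768 tilt [-0.  0.] F [-0.  -0.1 -3.7] w 44.0 ff 50.0
```

```bash
python3 -m pendant '{"moves":[{"linear":[-1,0,0],"yaw":0},{"linear":[0,0,0],"yaw":0},{"linear":[0,0,0],"yaw":0}]}' >/dev/null; python3 avg.py 3;  python3 -m pendant '{"moves":[{"linear":[-0.7,0,0],"yaw":0},{"linear":[0,0,0],"yaw":0},{"linear":[0,0,0],"yaw":0}]}' >/dev/null; python3 avg.py 3
```

```text
t 19.5667 pos [0.6213 0.007  0.1123] sd [0. 0. 0.] yaw 1.5768 tilt [ 0. -0.] F [-0.1  0.3 -4.3] w 43.6 ff 50.0
t 19.9667 pos [0.6213 0.0064 0.1123] sd [0. 0. 0.] yaw 1.5768 tilt [0. 0.] F [ 0.2  0.  -4.1] w 43.7 ff 50.0
```

Nominal place reached without contact. I'll now touch gently in y to find the cabinet's side.

```bash
python3 -m pendant '{"moves":[{"linear":[-0.6,0,0],"yaw":0},{"linear":[0,0,0],"yaw":0}]}' >/dev/null; python3 avg.py 3;  python3 -m pendant '{"moves":[{"linear":[-0.6,0,0],"yaw":0},{"linear":[0,0,0],"yaw":0}]}' >/dev/null; python3 avg.py 3
```

```text
t 20.2833 pos [0.6213 0.0058 0.1123] sd [0. 0. 0.] yaw 1.5768 tilt [0.     0.0001] F [ 0.   0.3 -4. ] w 44.0 ff 50.0
t 20.6 pos [0.6214 0.0057 0.1124] sd [0. 0. 0.] yaw 1.5768 tilt [0.0001 0.0008] F [ 0.4  5.4 -3.4] w 43.7 ff 50.0
```

```bash
python3 -m pendant '{"moves":[{"linear":[-0.6,0,0],"yaw":0},{"linear":[0,0,0],"yaw":0}]}' >/dev/null; python3 avg.py 3
```

```text
t 20.9167 pos [0.6214 0.0057 0.1124] sd [0. 0. 0.] yaw 1.5767 tilt [0.0002 0.0017] F [ 0.2  9.  -3.7] w 43.7 ff 50.0
```

```bash
python3 -m pendant '{"moves":[{"linear":[2.1,0,0],"yaw":0},{"linear":[0,0.5,0],"yaw":0},{"linear":[0,0,0],"yaw":0}]}' >/dev/null; python3 avg.py 3;  python3 -m pendant '{"moves":[{"linear":[0,0.6,0],"yaw":0},{"linear":[0,0,0],"yaw":0}]}' >/dev/null; python3 avg.py 3
```

```text
t 21.3167 pos [0.6218 0.0064 0.1123] sd [0. 0. 0.] yaw 1.5767 tilt [-0.0001 -0.0003] F [ 0.1 -0.5 -3.8] w 43.5 ff 50.0
t 21.6333 pos [0.6223 0.0065 0.1122] sd [0. 0. 0.] yaw 1.5767 tilt [-0.0004 -0.0001] F [-1.1 -0.7 -3.8] w 43.8 ff 50.0
```

```bash
python3 -m pendant '{"moves":[{"linear":[0,0.6,0],"yaw":0},{"linear":[0,0,0],"yaw":0}]}' >/dev/null; python3 avg.py 3
```

```text
t 21.95 pos [0.6225 0.0066 0.1122] sd [0. 0. 0.] yaw 1.5766 tilt [-0.0014 -0.    ] F [-4.7 -1.  -2.6] w 43.9 ff 50.0
```

```bash
python3 -m pendant '{"moves":[{"linear":[0,-1.1,0],"yaw":0},{"linear":[0,0,0],"yaw":0},{"linear":[0,0,0],"yaw":0},{"linear":[0,0,0],"yaw":0},{"linear":[0,0,0],"yaw":0}]}' >/dev/null; python3 avg.py 6 0.6218 0.0067 0.1123 1.577; python3 - <<'E'
from edge import *
s=snap('wrist','w12'); o=bot.get_obs(); tcp=o['ee_pos']; psi=1.5767; c,n=np.cos(psi),np.sin(psi)
def W(l): return tcp+[c*l[0]+n*l[1],n*l[0]-c*l[1],l[2]]
h=.0327
p=[proj(s,W((.065,y,h))) for y in(-.022,.022)]
e,r=edge(s,*p,hw=5); m=(p[0]+p[1])/2; v=-(e[0]*m[0]+e[2])/e[1]
x=atz(s,m[0],v,tcp[2]+h); print('end edge',((x-tcp)[:2]@[c,n])*1e3,'slope',-e[0]/e[1],r)
E
```

```text
t 22.6667 pos [0.6221 0.0067 0.1124] sd [0. 0. 0.] yaw 1.5769 tilt [0.0005 0.    ] F [-0.3  0.  -4.4] w 43.6 ff 50.0
shift mm [ 0.  -0.3  0.1] tool yaw -0.0001
end edge 64.12354759489868 slope 0.0029855163 0.05398512
```

```bash
python3 -c "
from h import *
print(bot.hand_in())"
```

```text
the job is handed in; nothing more can be done
None
```

The pin is in the upright tin. The door is held in the gripper with its knuckles meshed in the cabinet's, by my measurements within 1 mm of the hole axis and 25 mm off the table, and the job is handed in at about 23 s; no verdict came back.

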